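Lock the samples in the key-shaft vault

ROBOT

A 6-joint arm with a two-finger parallel gripper is mounted at the origin on the work surface. World frame = base frame: x ahead of the robot, y to its left, z up, the work surface at z = 0. Lengths are in m, angles in rad, forces in N, time in s.
With the tool pointing down it reaches from about 0.275 to 0.875 m from the base axis. Payload 12.5 kg.
Tool frame: the origin (TCP) lies on the centre line of the jaws, within the pads' length; the fingertips stand r.finger_overhang ahead of it and the grasp point (between the pads) lies 3 mm ahead of it (r.finger_overhang is the distance from the TCP to the fingertips, in m); z points along the fingers, y is the line along which they close (so a half turn about z gives the same grasp; the last joint's range is limited). The gripper opens to 85 mm and grips with 20 to 120 N. Pads are 22 mm wide; open, the fingers measure 114 mm over their backs; the gripper's body (76 mm by 85 mm) begins 54 mm behind the grasp point. The pads swing forward as they close: fully open they stand 13 mm farther back than shut.
Start: joints at [-1.286, 0.351, 1.652, -0, 1.139, -0.085], TCP at [0.199, -0.513, 0.253] pointing down, gripper open.
Joint ranges: [-2.75, 2.75], [-0.79, 2.1], [0.01, 2.65], [-1.57, 4.71], [0.07, 3.14], [-2.87, 2.87]. Speed limits (rad/s): [2.22, 2.22, 2.79, 3.14, 3.14, 3.14].

INTERFACE

Orientations are given as a unit quaternion [x, y, z, w].
In Python, from cell import r, optics gives the robot as it stands. The module is installed in compiled form; this text tells all that it offers. Calls block until the motion is done:
- r.move_to(position, orientation): joint-space move of the TCP to a pose.
- r.move_linear(position, rot=None, vel=0.15): straight line of the TCP; rot=None keeps the orientation; vel is the mean speed in m/s.
- r.set_joints(angles): joint-space move.
- r.set_gripper(opening, squeeze=None): opening from 0.0 (shut) to 1.0 (fully open); squeeze is the grip in N (None keeps the last); returns when the fingers have stopped.
- r.sleep(seconds).
- r.inverse_kinematics(position, orientation): joint angles nearest the present ones, or None.
- optics.get_image(name): name is "scene" or "top"; returns a dict with "pixels" (480x640x3 uint8, red, green, blue), "depth" (480x640 float32, m along the optical axis (not along the pixel's ray), 0 where there is no reading), "fx", "fy", "cx", "cy" (pixels), "camera_from_world" (4x4, takes a point from world to camera coordinates). Camera axes: x right, y down, z forward; pixel columns grow to the right and rows downward; lengths in m; the calibration is good to about 2 mm. A picture is of the moment at which its call begins.
A pose or a line that the arm cannot do raises r.PlanningError and nothing moves.
- r.hand_in(): hands the job in; it is judged then, once.
Readings, each from a call of its own:
- r.current_t(): time.
- r.current_q(): joint angles.
- r.current_qvel(): joint speeds.
- r.current_effort(): joint torques, N m.
- r.current_tool_pos(): TCP position.
- r.current_ee_rot(): TCP orientation.
- r.current_contact_force(): force on the tool from outside, world axes, zero at the start.
- r.current_torque(): the same for the moment, N m.
- r.current_opening(): opening from 0.0 (shut) to 1.0 (fully open).
- r.current_finger_force(): force on a finger pad.
Only numpy, scipy, OpenCV 4.12 (cv2) and the standard library are available. Lean on these libraries where they do the work, as an engineer would, in place of code of your own. Each camera call takes 0.05 s, during which the arm holds its last target. There are 200 camera calls.

TASK

Put every sample cassette on the bench away in the vault: unlock it by lowering the T-key down the shaft and turning the stem counter-clockwise to its stop, lever the lid up with the pry blade under its lip, open it fully, and set the cassettes upright and flat on the well's floor, side by side. Then shut the lid, turn the stem fully back with the key to lock it, and leave the T-key hanging in its stand and the blade lying on its cork rest. Leave everything else on the bench where it is.

Things in the scene. Friction and masses are not known exactly. Their poses are not given: they have to be found in the camera images.
- vault: Fixed grey steel sample vault: a lidded well with a key tower beside it. Origin: on the bench under the middle of the well; x points from the front (lid lip, robot's side) to the hinge, y from the well to the tower, z up. A solid ledge 91 mm high fills x -103.5 to -73.5 mm in front of the well. Tower: x -55 to 55, y 76 to 176 mm, 130 mm high.
- well_floor (a point): Middle of the well's floor, 45 mm above the bench over the vault's origin; axes as the vault. The well is open above, inside 135 (x) by 140 (y) mm; wall tops 99 mm above the bench, walls 6 mm thick, the rear one 26.
- bolt_end (a point): Free end of the flat steel bolt that slides along the vault's y out of the tower, 22 mm wide, 110 to 118 mm above the bench, at x = -30 mm of the vault. Locked, it covers the lid's edge by 28 mm and holds it down; turning the stem to 1.0 draws it back into the tower.
- shaft_mouth (a point): Centre of the mouth of the key shaft in the tower's top, 130 mm above the bench at x 0, y 136 mm of the vault; axes as the vault. The shaft is a vertical square hole 38 mm wide, 110 mm deep. In it stands the square brass stem, 14 mm across, its flat top 90 mm below the mouth, with a 4 mm high round nose on it.
- stem (a joint): Turn of the square stem, rad, counter-clockwise seen from above: 0 locked (bolt out), 1.0 unlocked (bolt drawn), stops at both ends. At 0 its sides lie along the vault's x and y. Stays where left; friction 0.06 N m. The key's socket has about 0.25 rad of play on it either way.
- lid (a joint): Angle of the vault's lid, rad: 0 shut, 1.75 fully open (a stop). Stiff hinge (0.17 N m): the lid stays at whatever angle it is left; it weighs 0.15 kg.
- lid_hinge (a point): Middle of the lid's hinge line (along the vault's y), 100 mm above the bench at x = 93.5 mm of the vault; axes as the vault.
- lid_lip (a point): Middle of the lid's lower front edge; moves with the lid. Shut, it lies 100 mm above the bench at x = -89.5 mm of the vault. The lid is an aluminium plate 8 mm thick, 183 mm from hinge to lip, 150 mm wide. The lip overhangs the well's front wall by 16 mm: between lip and ledge runs a slot 9 mm high and 16 mm deep along the whole front, for the blade.
- key_foot (a point): Centre of the lower end of the loose steel T-key, 164 mm long, 0.3 kg; z runs up the key, x along its cross bar. Foot: square socket, 25 mm outside, 17 inside, 25 deep, sides along x and y. Round shank 12 mm. Round collar 56 mm wide, 6 thick, underside 109 mm above the foot: it lands on the tower's top when fully down on the stem, and on the stand's top when stowed.
- key_bar (a point): Middle of the T-key's cross bar, on the key's axis 157 mm above the foot. Bar 80 mm long (along x), 14 mm square.
- stand_mouth (a point): Centre of the mouth of the fixed black key stand: block 80 by 80 by 130 mm with a square vertical hole 42 mm wide right through; the point is at its top. Axes along its sides. The key starts in it, hanging on its collar.
- blade_grip (a point): Middle of the wooden handle of the loose pry blade: handle 90 (x) by 22 by 22 mm; x points along the tool to the tip. The tool weighs 0.09 kg and starts lying on the cork rest.
- blade_tip (a point): Middle of the end of the flat steel blade, 110 mm ahead of the handle's middle and level with it; the blade is 65 mm long beyond the handle, 24 mm wide, 3 mm thick (z is its thickness).
- rest_top (a point): Middle of the top of the fixed cork rest, a slab 110 (x) by 80 (y) by 20 mm; top 20 mm above the bench.
- cass1_mid (a point): Middle (half-way up, 24 mm above its underside) of a sample cassette, one of up to four alike: grey plastic body 60 (x) by 44 (y) by 26 mm with a white label and an aluminium rib on top, 44 long (x), 12 wide, 22 high, to hold it by. About 0.11 kg. Starts upright on the bench. May be absent.
- cass2_mid (a point): Middle (half-way up, 24 mm above its underside) of a sample cassette, one of up to four alike: grey plastic body 60 (x) by 44 (y) by 26 mm with a white label and an aluminium rib on top, 44 long (x), 12 wide, 22 high, to hold it by. About 0.11 kg. Starts upright on the bench. May be absent.
- cass3_mid (a point): Middle (half-way up, 24 mm above its underside) of a sample cassette, one of up to four alike: grey plastic body 60 (x) by 44 (y) by 26 mm with a white label and an aluminium rib on top, 44 long (x), 12 wide, 22 high, to hold it by. About 0.11 kg. Starts upright on the bench. May be absent.
- cass4_mid (a point): Middle (half-way up, 24 mm above its underside) of a sample cassette, one of up to four alike: grey plastic body 60 (x) by 44 (y) by 26 mm with a white label and an aluminium rib on top, 44 long (x), 12 wide, 22 high, to hold it by. About 0.11 kg. Starts upright on the bench. May be absent.
- jar_mid (a point): Middle of a white screw jar, 52 mm wide, 62 high: not part of the job.
- gauge_mid (a point): Middle of a round dial gauge head, 58 mm wide, 22 high, lying flat: not part of the job.
- caliper_mid (a point): Middle of the black reading head of a calliper, 200 mm long (x), lying on the bench: not part of the job.
- mouse_mid (a point): Middle of a computer mouse, 100 by 60 by 34 mm: not part of the job.

How it is judged:
On the way, in this order (a step that is already met when the one before it is completed fails the run):
1. the vault is unlocked: the stem is turned to its stop (value of joint stem above 0.85 rad), for 0.1 s.
2. the blade is lifting the lid (value of joint lid above 0.2 rad and contact force between blade and lid above 0.2 N), for 0.1 s.
3. the lid stands fully open (value of joint lid above 1.4 rad), for 0.2 s.
4. all cassettes stand on the well's floor (x of cass1_mid in the frame of vault between -0.06 and 0.06 m and y of cass1_mid in the frame of vault between -0.06 and 0.06 m and z of cass1_mid in the frame of vault between 0.06 and 0.077 m and angle between each of cass1_mid, cass2_mid, cass3_mid, cass4_mid's own z axis and vertical below 0.15 rad and x of cass2_mid in the frame of vault between -0.06 and 0.06 m and y of cass2_mid in the frame of vault between -0.06 and 0.06 m and z of cass2_mid in the frame of vault between 0.06 and 0.077 m and x of cass3_mid in the frame of vault between -0.06 and 0.06 m and y of cass3_mid in the frame of vault between -0.06 and 0.06 m and z of cass3_mid in the frame of vault between 0.06 and 0.077 m and x of cass4_mid in the frame of vault between -0.06 and 0.06 m and y of cass4_mid in the frame of vault between -0.06 and 0.06 m and z of cass4_mid in the frame of vault between 0.06 and 0.077 m), for 0.2 s.
5. the lid is shut (value of joint lid below 0.05 rad), for 0.2 s.
6. the vault is locked again (value of joint stem below 0.15 rad and value of joint lid below 0.05 rad), for 0.2 s.
At the end, for the whole second after the job is handed in: Lid under 0.05 rad, stem under 0.15 rad; all cassettes flat on the well floor (tilt under 0.15 rad, not stacked); T-key upright in its stand (15 mm, collar within 9 mm of the top); blade at rest on the cork rest (handle middle within 45 mm of its middle) (all of step 4 and all of step 6 and horizontal distance between blade_grip and rest_top below 0.045 m and height (world z) of blade_grip between 0.024 and 0.04 m and linear speed of each of blade, key below 0.02 m/s and horizontal distance between key_foot and stand_mouth below 0.015 m and height (world z) of key_foot below 0.03 m and angle between key_foot's own z axis and vertical below 0.08 rad); the robot touches nothing.
It fails at once if the jar is pushed aside by more than 60 mm (distance of jar_mid from where it was at the start of the episode above 0.06 m).
It fails at once if the gauge is pushed aside by more than 60 mm (distance of gauge_mid from where it was at the start of the episode above 0.06 m).
It fails at once if the caliper is pushed aside by more than 60 mm (distance of caliper_mid from where it was at the start of the episode above 0.06 m).
It fails at once if the mouse is pushed aside by more than 60 mm (distance of mouse_mid from where it was at the start of the episode above 0.06 m).
Of cass1, cass2, cass3, cass4 only 2 to 4 are there at a start; the rules pass over those that are not, and their reading is None.
At some moment in a run one of cass1, cass2, cass3, cass4 may be knocked a few centimetres aside while the robot is not near it.
It also fails if it takes over 210 s, if anything falls off the work surface, if the arm or the gripper's body presses on something with over 40 N, if the wrist force passes 120 N, or if a joint passes its speed limit or range.

## Working session

There is one attempt and no reset: what is moved stays moved. The work goes in short steps, each a Python script; the robot and the scene stay as the last script left them, time stands still between calls to the robot, and variables do not carry over. Pictures are saved under pics/ and viewed, at most 14 in all, crops included, and the job is handed in when it is done.

```bash
mkdir -p pics
cat > h.py <<'E'
import numpy as np, cv2
from cell import r, optics
from scipy.spatial.transform import Rotation as R
def snap(name, fn=None):
    im=optics.get_image(name)
    if fn: cv2.imwrite('pics/'+fn, cv2.cvtColor(im['pixels'],cv2.COLOR_RGB2BGR))
    np.savez('pics/'+name+'.npz',**im)
    return im
def ray(im,u,v):
    T=np.linalg.inv(im['camera_from_world']); d=T[:3,:3]@np.array([(u-im['cx'])/im['fx'],(v-im['cy'])/im['fy'],1]); return T[:3,3],d
def atz(im,u,v,z):
    o,d=ray(im,u,v); return o+d*(z-o[2])/d[2]
def atd(im,u,v):
    o,d=ray(im,u,v); return o+d*im['depth'][int(v),int(u)]
def cloud(im):
    v,u=np.mgrid[:480,:640]; Z=im['depth'].astype(float)
    P=np.stack([(u-im['cx'])/im['fx']*Z,(v-im['cy'])/im['fy']*Z,Z],-1); T=np.linalg.inv(im['camera_from_world'])
    return P@T[:3,:3].T+T[:3,3]
E
python3 - <<'E'
from h import *
for n in('scene','top'):
    im=snap(n,n+'0.png'); T=np.linalg.inv(im['camera_from_world']); print(n,im['fx'],T.round(3).tolist())
print(r.finger_overhang,r.current_t())
E
```

```text
scene 443.0339368168451 [[0.269, 0.632, -0.726, 1.225], [0.963, -0.192, 0.19, -0.172], [-0.019, -0.751, -0.66, 0.748], [0.0, 0.0, 0.0, 1.0]]
top 488.64964705264504 [[0.029, -0.995, 0.093, 0.443], [-1.0, -0.028, 0.01, -0.006], [-0.008, -0.093, -0.996, 1.193], [0.0, 0.0, 0.0, 1.0]]
0.022 0.1
```

View pics/top0.png

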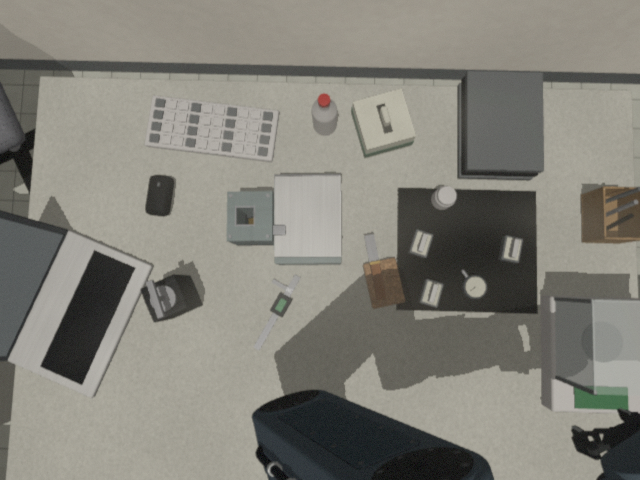

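View pics/scene0.png

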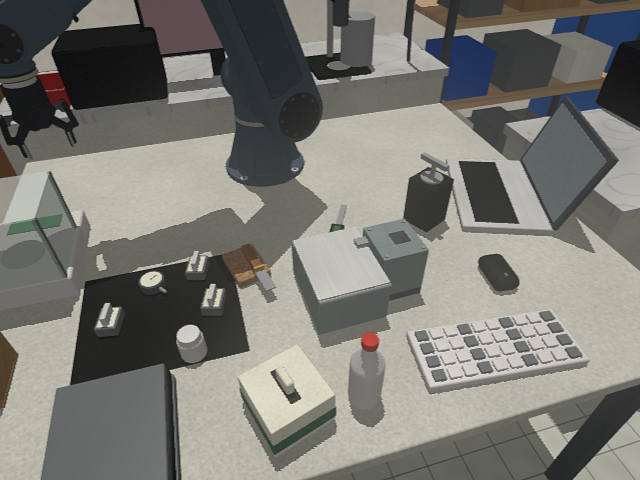

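The top view shows the tower at (248,218), lid at (308,218), key in stand at (165,295), blade on rest at (383,280), and three cassettes at (421,244), (512,248) and (431,293). I'll fit positions with the depth data.

```bash
cat > m.py <<'E'
from h import *
im=dict(np.load('pics/top.npz')); P=cloud(im)
def rect(name,box,z0,z1,k=1):
    u0,v0,u1,v1=box; Q=P[v0:v1,u0:u1].reshape(-1,3); Q=Q[(Q[:,2]>z0)&(Q[:,2]<z1)]
    if len(Q)<5: print(name,len(Q));return
    (c,s,a)=cv2.minAreaRect((Q[:,:2]*1000).astype(np.float32)); print(name,len(Q),'mid',np.round(c,1),'size',np.round(s,1),'ang',round(a,2),'zmed',np.median(Q[:,2]).round(4), 'mean',(Q[:,:2].mean(0)*1000).round(1))
rect('lid',(255,160,355,270),.1,.112)
rect('tower',(215,175,275,255),.122,.14)
rect('lid+tower',(215,160,355,270),.098,.14)
rect('stand',(130,260,215,325),.12,.1335)
rect('keybar',(130,260,215,325),.155,.20)
rect('rest',(355,225,410,315),.012,.0225)
rect('handle',(355,255,410,315),.036,.06)
rect('blade',(355,225,385,258),.025,.05)
for i,b in enumerate([(405,225,436,262),(495,228,528,268),(415,275,446,312)]):
    rect('c%d body'%i,b,.016,.034); rect('c%d rib'%i,b,.040,.06)
for n,b in dict(jar=(425,180,462,215),gauge=(455,262,495,305)).items(): rect(n,b,.012,.09)
b=cv2.cvtColor(im['pixels'],cv2.COLOR_RGB2BGR)
a=cv2.resize(b[225:320,355:545],(800,400),interpolation=2); c=cv2.resize(b[165:325,135:355],(800,582),interpolation=2)
cv2.imwrite('pics/cropA.png',a); cv2.imwrite('pics/cropB.png',c)
E
python3 m.py
```

```text
lid 5353 mid [595.1  72.4] size [188.9 192.8] ang 2.23 zmed 0.1078 mean [595.1  50.6]
tower 2019 mid [586.  177.3] size [110.1 101. ] ang 1.65 zmed 0.1298 mean [585.5 175.4]
lid+tower 7704 mid [594.2 102.2] size [189.4 252.5] ang 2.23 zmed 0.109 mean [591.8  86. ]
stand 768 mid [401.5 355.7] size [80.1 81.7] ang 25.78 zmed 0.1297 mean [402.5 349.7]
keybar 337 mid [401.6 355.1] size [79.7 14.8] ang 21.68 zmed 0.1841 mean [401.6 353.9]
rest 1008 mid [ 460.5 -149.9] size [123.8 119.1] ang 13.95 zmed 0.0196 mean [ 446.3 -137. ]
handle 369 mid [ 463.5 -114.5] size [107.   23.5] ang 12.56 zmed 0.0419 mean [ 456.  -115.7]
blade 232 mid [535.2 -98.6] size [55.8 23.8] ang 12.12 zmed 0.0328 mean [535.4 -98.7]
c0 body 352 mid [ 545.7 -219.6] size [44.8 60.1] ang 72.98 zmed 0.0261 mean [ 545.  -217.2]
c0 rib 102 mid [ 546.2 -219.3] size [12.9 43.5] ang 73.48 zmed 0.0476 mean [ 546.4 -218.9]
c1 body 355 mid [ 538.9 -436. ] size [45.9 60.4] ang 78.83 zmed 0.0259 mean [ 537.6 -431.4]
c1 rib 112 mid [ 539.2 -435.8] size [13.4 43.7] ang 81.07 zmed 0.0476 mean [ 538.7 -434.8]
c2 body 365 mid [ 428.2 -245.2] size [44.9 59.9] ang 75.22 zmed 0.026 mean [ 428.3 -243.2]
c2 rib 107 mid [ 428.1 -244.9] size [12.3 43.4] ang 75.71 zmed 0.048 mean [ 428.3 -244.5]
jar 443 mid [ 656.3 -269.6] size [50.4 47.7] ang 45.87 zmed 0.0599 mean [ 653.9 -266.6]
gauge 500 mid [ 452.  -347.8] size [69.6 56.2] ang 2.65 zmed 0.0225 mean [ 447.5 -346.8]
```

View pics/cropA.png

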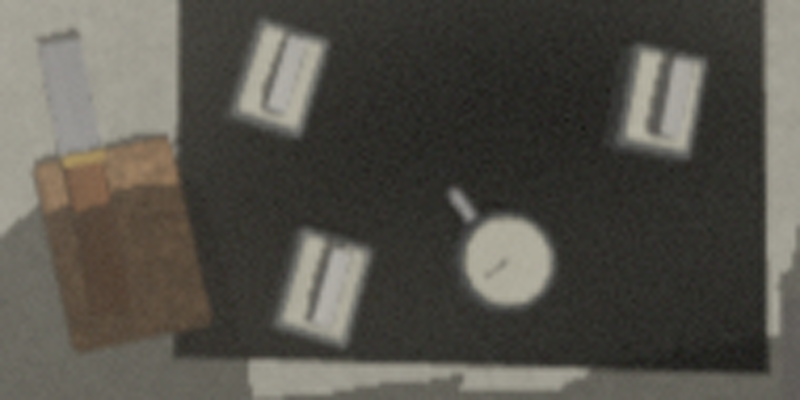

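View pics/cropB.png

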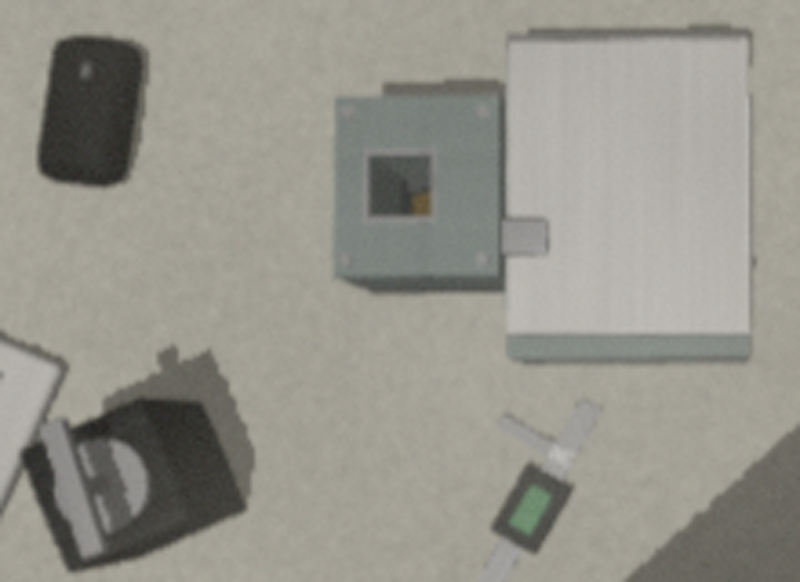

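```bash
cat > m2.py <<'E'
from h import *
def comp(im,P,c,z0,z1,rad,hull=True):
    m=((P[...,2]>z0)&(P[...,2]<z1)&(np.hypot(P[...,0]-c[0],P[...,1]-c[1])<rad)).astype(np.uint8)
    n,l,s,_=cv2.connectedComponentsWithStats(m); k=1+np.argmax(s[1:,4]); pts=np.argwhere(l==k)[:,::-1].astype(np.int32)
    if hull:
        f=np.zeros_like(m); cv2.fillConvexPoly(f,cv2.convexHull(pts),1); pts=np.argwhere(f)[:,::-1]
    z=np.median(P[l==k][:,2])
    W=np.array([atz(im,u,v,z)[:2] for u,v in pts])
    cov=np.cov(W.T); w,V=np.linalg.eigh(cov); d=V[:,1]; a=np.degrees(np.arctan2(d[1],d[0]))%180
    rc=cv2.minAreaRect((W*1000).astype(np.float32))
    return W.mean(0)*1000,a,np.sqrt(12*w)*1000,z,len(W),np.round(rc[0],1),np.round(rc[1],1),round(rc[2],1)
if __name__=='__main__':
  np.set_printoptions(precision=1,suppress=True)
  for n in('top','scene'):
    im=dict(np.load(f'pics/{n}.npz')); P=cloud(im); print(n)
    for nm,c,z0,z1,rad,h in[('tower',(.586,.177),.1265,.134,.085,True),('lid',(.592,.052),.103,.122,.14,True),('stand',(.4015,.3557),.1265,.133,.07,True),('bar',(.4015,.355),.178,.19,.06,True),
       ('rest',(.452,-.129),.0175,.0225,.09,True),('handle',(.455,-.116),.037,.05,.08,True),('blade',(.535,-.0987),.030,.036,.04,True),
       ('r0',(.546,-.219),.044,.052,.04,True),('r1',(.539,-.435),.044,.052,.04,True),('r2',(.428,-.245),.044,.052,.04,True)]:
        try:
            o=comp(im,P,c,z0,z1,rad,h); print(nm,*o[:2],o[2],'%.4f'%o[3],*o[4:])
        except Exception as e: print(nm,e)
  im=dict(np.load('pics/top.npz')); P=cloud(im); m=((P[...,2]<.115)&(np.abs(P[...,0]-.586)<.1)).astype(np.uint8); m[:, :215]=0
  sub=np.zeros_like(m); sub[200:236,230:266]=m[200:236,230:266]
  pts=np.argwhere(sub); print('hole',len(pts),pts.min(0),pts.max(0)); v,u=pts.mean(0); print(atz(im,u,v,.13)*1000)
E
python3 m2.py
```

```text
top
tower [585.4 177.2] 177.57225979692925 [101.8 110.3] 0.1299 2312 [585.7 177.3] [108.6 101.7] 1.6
lid [593.9  52.3] 1.4622207560346112 [154.4 187.5] 0.1080 5746 [595.   52.3] [188.2 154.7] 2.3
stand [401.3 355.1] 100.91168063721636 [81.  82.4] 0.1297 1439 [401.5 355.1] [81.7 83.2] 25.8
bar [402.  354.4] 21.3684016369954 [17.7 79.4] 0.1844 338 [401.9 354.2] [80.8 17.4] 22.0
rest [ 448.8 -132.5] 13.93532251742667 [ 81.1 110.3] 0.0199 1586 [ 449.1 -132.4] [111.5  81.7] 13.9
handle [ 455.7 -115.9] 11.655668507993624 [24.6 90.1] 0.0419 408 [ 455.3 -115.9] [91. 25.] 11.4
blade [529.9 -99.6] 12.017564476685976 [25.9 65.5] 0.0330 301 [529.8 -99.8] [66.8 25.7] 12.5
r0 [ 546. -219.] 162.25444438413007 [13.9 42. ] 0.0476 108 [ 546.4 -218.9] [14.  43.5] 72.4
r1 [ 539.4 -435.3] 169.2065316166087 [14.8 44.2] 0.0480 120 [ 539.3 -435.3] [14.7 44.1] 79.4
r2 [ 428.2 -244.7] 163.95350847737623 [13.7 42.8] 0.0483 111 [ 428.6 -245. ] [13.9 43.4] 72.1
scene
tower [591.7 175.2] 177.6194593994482 [103.4 116.3] 0.1301 1795 [589.  175.7] [116.9 104.1] 1.9
lid [606.7  64.6] 59.542849567599404 [182.2 193.6] 
[... 151 characters left out ...]
.9] 19.813622758509837 [25.4 81.2] 0.1843 193 [406.6 352.2] [84.9 25.5] 22.9
rest [ 456.9 -148.9] 12.008750043055016 [ 48.7 114.5] 0.0202 707 [ 456.2 -149.8] [116.5  50.4] 11.0
handle [ 461.3 -116.4] 11.850872753924136 [25.4 93.5] 0.0420 302 [ 458.3 -117.3] [96.  26.5] 12.9
blade [ 530.9 -100.6] 12.151076085956873 [26.  71.1] 0.0329 270 [ 529.8 -100.9] [72.2 26.1] 12.7
r0 [ 548.9 -220.2] 164.28554297055794 [14.4 44.3] 0.0480 106 [ 548.4 -219.9] [14.5 43. ] 73.8
r1 [ 541.5 -435.8] 171.43285643417374 [14.9 46. ] 0.0483 128 [ 541.4 -436. ] [15.1 46.2] 79.3
r2 [ 431.2 -245.7] 167.4691735949568 [14.1 45.2] 0.0482 83 [ 430.7 -245.6] [14.5 44.2] 75.6
hole 252 [209 237] [224 253]
[585.3 186.2 130. ]
```

```bash
cat > m3.py <<'E'
from h import *
im=dict(np.load('pics/top.npz')); P=cloud(im)
def fit(n,m,z):
    pts=np.argwhere(m); out={}
    for side,ax,op in[('far',1,np.min),('near',1,np.max),('L',0,np.min),('R',0,np.max)]:
        ks=np.unique(pts[:,ax]); ks=ks[4:-4]; e=np.array([[k,op(pts[pts[:,ax]==k][:,1-ax])] for k in ks],float)
        e[:,1]+= -.5 if op is np.min else .5
        uv=e if ax==1 else e[:,::-1]
        W=np.array([atz(im,u,v,z)[:2]*1000 for u,v in uv]).astype(np.float32)
        l=cv2.fitLine(W,cv2.DIST_HUBER,0,.01,.01).ravel(); a=np.degrees(np.arctan2(l[1],l[0])); a=(a+45)%90-45
        print(n,side,'ang %.2f'%a,'pt',l[2:].round(1),len(W))
lid=(P[...,2]>.103)&(P[...,2]<.1125); lid[:,:276]=0; lid[:,350:]=0; lid[:160]=0; lid[275:]=0
n,l,s,_=cv2.connectedComponentsWithStats(lid.astype(np.uint8)); lid=l==1+np.argmax(s[1:,4])
fit('lid',lid,.108)
tw=(P[...,2]>.1265)&(P[...,2]<.134); tw[:,:215]=0; tw[:,285:]=0; tw[:175]=0; tw[260:]=0
n,l,s,_=cv2.connectedComponentsWithStats(tw.astype(np.uint8)); tw=l==1+np.argmax(s[1:,4])
fit('tower',tw,.13)
h=~tw; h[:203]=0;h[231:]=0;h[:,:232]=0;h[:,259:]=0
n,l,s,_=cv2.connectedComponentsWithStats(h.astype(np.uint8)); h=l==1+np.argmax(s[1:,4]); print(np.argwhere(h).min(0),np.argwhere(h).max(0)); fit('hole',h,.13)
E
python3 m3.py
```

```text
lid far ang 1.77 pt [687.4  52.3] 58
lid near ang 1.64 pt [503.3  14.1] 58
lid L ang 2.23 pt [607.4 122.3] 76
lid R ang 1.51 pt [590.4 -24.1] 76
tower far ang 1.58 pt [641.1 176.4] 39
tower near ang 3.57 pt [531.1 177.3] 39
tower L ang 2.76 pt [598.5 227.5] 42
tower R ang 2.27 pt [571.1 127.2] 42
[207 235] [224 255]
hole far ang 1.60 pt [605.1 186.6] 13
hole near ang 1.61 pt [567.5 184.9] 13
hole L ang -4.44 pt [587.4 205.7] 10
hole R ang -6.23 pt [587.6 168.8] 10
```

```bash
cat >> h.py <<'E'
def down(deg):
    a=np.radians(deg); c,s=np.cos(a),np.sin(a)
    return R.from_matrix(np.array([[c,s,0],[s,-c,0],[0,0,-1]])).as_quat()
VO=np.array([.5905,.0513]); VY=2.0
def V(x,y,z):  # vault mm -> world m
    a=np.radians(VY); return np.array([VO[0]+(x*np.cos(a)-y*np.sin(a))/1000,VO[1]+(x*np.sin(a)+y*np.cos(a))/1000,z/1000])
def st(m=''): print(m,'t%.1f'%r.current_t(),'p',r.current_tool_pos().round(4) if hasattr(r.current_tool_pos(),'round') else np.round(r.current_tool_pos(),4),'F',np.round(r.current_contact_force(),1),'M',np.round(r.current_torque(),2),'open %.3f'%r.current_opening())
E
python3 - <<'E'
from h import *
S=V(0,136,145)
for p in(0,180,90,-90):
    for nm,pos,ph in[('key',[.4018,.3548,.175],21.5+p),('sh0',S,2+p),('sh1',S,79+p),('sh-',S,-15+p)]:
        q=r.inverse_kinematics(pos,down(ph)); print(p,nm,None if q is None else np.round(q,2))
for x,y,f in[(.546,-.219,-17),(.539,-.435,-10),(.428,-.245,-15),(.455,-.116,12)]:
    for p in(0,180):
        q=r.inverse_kinematics([x,y,.05],down(f+p)); print('c',f,p,None if q is None else np.round(q,2))
for g in[(28,-33),(28,33),(-28,0)]:
    for p in(90,-90):
        q=r.inverse_kinematics(V(*g,97),down(2+p)); print('w',g,p,None if q is None else np.round(q,2))
E
```

```text
0 key [ 0.64  0.42  1.76 -0.    0.96  1.83]
0 sh0 [ 0.23  0.59  1.57 -0.    0.99  1.77]
0 sh1 [ 0.23  0.59  1.57 -0.    0.99  0.43]
0 sh- [ 0.23  0.59  1.57 -0.    0.99  2.07]
180 key [ 0.64  0.42  1.76 -0.    0.96 -1.31]
180 sh0 [ 0.23  0.59  1.57 -0.    0.99 -1.37]
180 sh1 [ 0.23  0.59  1.57 -0.    0.99 -2.72]
180 sh- [ 0.23  0.59  1.57 -0.    0.99 -1.08]
90 key [ 0.64  0.42  1.76 -0.    0.96  0.26]
90 sh0 [ 0.23  0.59  1.57 -0.    0.99  0.2 ]
90 sh1 [ 0.23  0.59  1.57 -0.    0.99 -1.15]
90 sh- [ 0.23  0.59  1.57 -0.    0.99  0.5 ]
-90 key None
-90 sh0 None
-90 sh1 [ 0.23  0.59  1.57 -0.    0.99  2.  ]
-90 sh- [ 0.23  0.59  1.57 -0.    0.99 -2.65]
c -17 0 [-0.46  0.69  1.68 -0.    0.77  1.41]
c -17 180 [-0.46  0.69  1.68 -0.    0.77 -1.73]
c -10 0 [-0.75  0.84  1.37 -0.    0.94  1.  ]
c -10 180 [-0.75  0.84  1.37 -0.    0.94 -2.14]
c -15 0 [-0.61  0.57  1.93 -0.    0.64  1.22]
c -15 180 [-0.61  0.57  1.93 -0.    0.64 -1.92]
c 12 0 [-0.35  0.54  1.99 -0.    0.61  1.01]
c 12 180 [-0.35  0.54  1.99 -0.    0.61 -2.13]
w (28, -33) 90 [-0.04  0.66  1.58 -0.    0.9  -0.08]
w (28, -33) -90 None
w (28, 33) 90 [ 0.06  0.67  1.57 -0.    0.91  0.03]
w (28, 33) -90 None
w (-28, 0) 90 [ 0.01  0.58  1.73 -0.    0.83 -0.03]
w (-28, 0) -90 None
```

Run:
```python
from h import *
K=np.array([.4017,.3548]); o=down(21.5)
r.move_to([*K,.30],o); r.move_linear([*K,.175]); r.set_gripper(0.0,100); st('grip')
r.move_linear([*K,.315],vel=.12); st('lift')
S=V(0,136,315); r.move_to(S,down(2)); st('over')
im=snap('scene','k1.png')
b=cv2.cvtColor(im['pixels'],cv2.COLOR_RGB2BGR); cv2.imwrite('pics/k1c.png',cv2.resize(b[60:300,270:510],(600,600),interpolation=2))
```

```text
grip t4.9 p [0.4017 0.355  0.1752] F [-2.2  0.7  3.2] M [ 0.11  0.1  -0.04] open 0.150
lift t6.2 p [0.4015 0.3546 0.3142] F [ 0.9  0.2 -2.6] M [ 0.02 -0.01  0.  ] open 0.148
over t7.2 p [0.5851 0.1882 0.3149] F [ 0.1  0.7 -3.2] M [0.03 0.01 0.02] open 0.148
```

View pics/k1c.png

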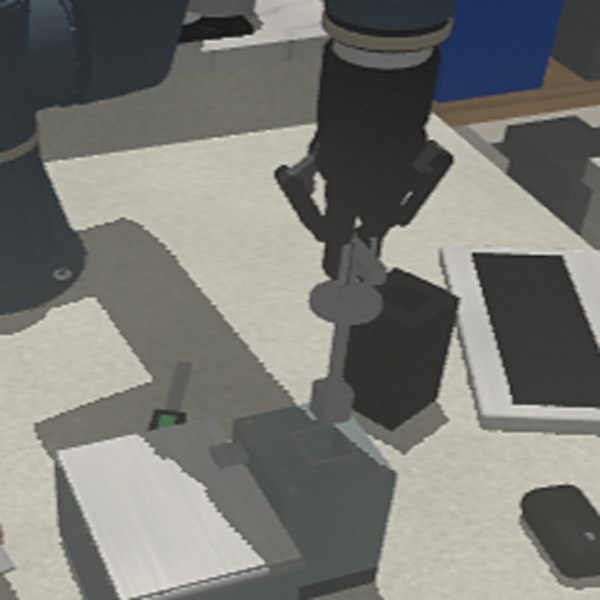

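The key hangs in the gripper above the shaft (foot at crop (332,400), mouth at (322,443)). I'll lower it with a force watch.

```bash
cat > low.py <<'E'
from h import *
r.move_linear(V(0,136,0.060*1000+154),vel=.1); st('in shaft')
z=.060+.154
while z>.021+.154-.0005:
    z-=.003; r.move_linear(V(0,136,z*1000),vel=.04); F=np.array(r.current_contact_force())
    print(round(z-.154,3),F.round(1),np.round(r.current_torque(),2))
    if F[2]>6: break
E
python3 low.py
```

```text
in shaft t8.4 p [0.5861 0.1873 0.2148] F [ 0.2  0.1 -3.2] M [-0.04 -0.03 -0.05] open 0.146
0.057 [-0.  -0.4 -3.4] [-0.01 -0.01 -0.06]
0.054 [-0.7  0.2 -4. ] [-0.02  0.02  0.05]
0.051 [ 0.   0.3 -2.8] [0.03 0.   0.  ]
0.048 [ 0.7  1.3 -2.8] [ 0. -0. -0.]
0.045 [ 0.2 -0.3 -3.4] [-0.   -0.02 -0.02]
0.042 [ 0.1 -0.3 -4.1] [ 0.02 -0.04  0.01]
0.039 [-0.2 -0.  -2.6] [0.01 0.01 0.03]
0.036 [-0.6  0.4 -3.5] [ 0.04  0.03 -0.01]
0.033 [-0.3  0.6 -3.5] [0.04 0.03 0.03]
0.03 [-0.9 -0.7 -2.7] [-0.01  0.01 -0.01]
0.027 [-0.7 -0.  -3.7] [-0.06 -0.02  0.02]
0.024 [-0.1  0.9 -4.3] [-0.02  0.05 -0.01]
0.021 [ 0.2  0.3 -0.5] [ 0.18 -0.24  0.09]
0.018 [-10.   -2.5  24.3] [-0.27  1.53 -0.03]
```

Run:
```python
from h import *
p=V(0,136,21.5+154); r.move_linear(p,vel=.04); st()
for d in(15,30,45,60,68,72,75,78):
    r.move_to(p,down(2+d)); M=r.current_torque(); print(d,np.round(M,2),np.round(r.current_contact_force(),1))
    if abs(M[2])>.9: break
r.sleep(.2); st()
im=snap('top','t1.png'); b=cv2.cvtColor(im['pixels'],cv2.COLOR_RGB2BGR); cv2.imwrite('pics/t1c.png',cv2.resize(b[165:325,205:355],(562,600),interpolation=2))
```

```text
t12.1 p [0.5856 0.1872 0.1752] F [-1.2  3.   4.6] M [ 0.28  0.01 -0.05] open 0.149
15 [-0.19 -0.26  0.04] [ 1.3 -0.8 -1.2]
30 [-0.36 -0.31  0.03] [ 1.  -1.6 -2.3]
45 [-0.33 -0.4   0.01] [ 1.2 -0.9 -3.5]
60 [-0.27 -0.48 -0.01] [ 1.6 -0.8 -4.1]
68 [-0.26 -0.5  -0.02] [ 0.9 -1.1 -4.2]
72 [-0.23 -0.56 -0.01] [ 1.6 -0.6 -5. ]
75 [-0.21 -0.52 -0.09] [ 0.8 -0.1 -5.8]
78 [-0.18 -0.43 -0.17] [ 1.5  0.2 -5.7]
 t14.8 p [0.5857 0.1872 0.1755] F [ 2.1 -0.6 -5.6] M [-0.19 -0.55 -0.18] open 0.144
```

View pics/t1c.png

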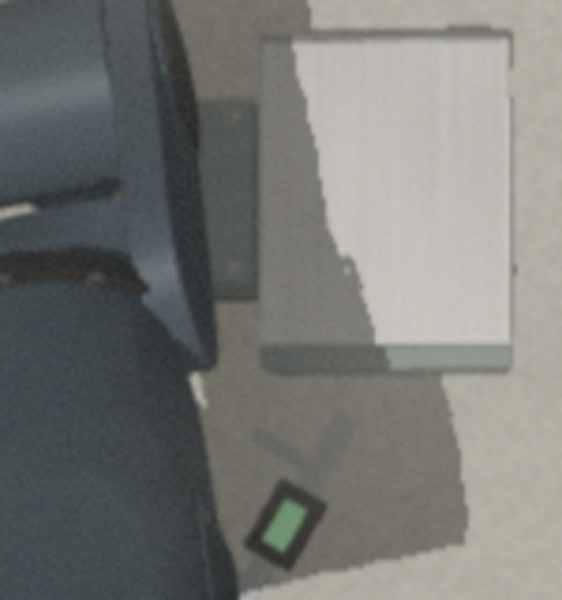

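The bolt no longer shows on the lid (it was at (525,237) in the earlier crop), so it's unlocked. Next is the blade.

Run:
```python
from h import *
r.set_gripper(0.55); r.move_linear(V(0,136,300),vel=.25)
G=[.4552,-.1161]; o=down(12)
r.move_to([*G,.20],o); r.move_linear([*G,.0435],vel=.12); st('at'); r.set_gripper(0,110); st('grip')
r.move_linear([*G,.18],vel=.15); 
r.move_to(V(-115-110,0,180),down(2)); st('pre')
snap('scene','b1.png'); im=snap('top')
P=cloud(im); Q=P[(P[...,2]>.14)&(P[...,2]<.20)]; 
b=cv2.cvtColor(np.load('pics/scene.npz')['pixels'],cv2.COLOR_RGB2BGR); cv2.imwrite('pics/b1c.png',cv2.resize(b[120:360,220:480],(650,600),interpolation=2))
```

```text
at t18.6 p [ 0.4556 -0.1162  0.044 ] F [-0.7  0.1 -0.3] M [-0.   -0.04 -0.  ] open 0.554
grip t19.0 p [ 0.4554 -0.1162  0.0443] F [-2.4  0.6 10.6] M [0.11 0.51 0.02] open 0.226
pre t20.8 p [0.3664 0.0431 0.18  ] F [-0.  -0.1 -1. ] M [0.01 0.02 0.02] open 0.230
```

View pics/b1c.png

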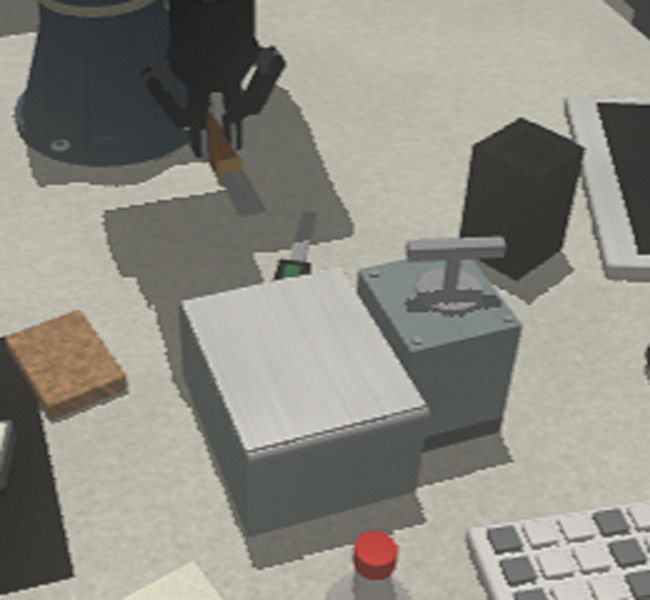

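The blade is held at crop (240,185), tip at (253,210). I'll check its tilt by depth.

Run:
```python
from h import *
im=dict(np.load('pics/scene.npz')); P=cloud(im); Q=P[150:215,295:335].reshape(-1,3)
D=Q-np.r_[V(-225,0,0)[:2],0]; a=np.radians(2); X=D[:,0]*np.cos(a)+D[:,1]*np.sin(a); Y=-D[:,0]*np.sin(a)+D[:,1]*np.cos(a)
m=(X>.01)&(X<.125)&(abs(Y)<.03)&(Q[:,2]>.1)&(Q[:,2]<.25)
for lo in np.arange(.01,.125,.008):
    k=m&(X>=lo)&(X<lo+.008)
    if k.sum()>2: print(round(lo,3),k.sum(),'y %.1f'%(1000*Y[k].mean()),'ztop',np.percentile(Q[k,2],[50,90]).round(4))
print(X[m].max())
```

```text
0.01 285 y -1.3 ztop [0.2138 0.244 ]
0.018 79 y -4.2 ztop [0.2321 0.2468]
0.026 24 y -3.0 ztop [0.1769 0.1787]
0.034 19 y -2.9 ztop [0.1776 0.1786]
0.042 65 y -1.2 ztop [0.172  0.1785]
0.05 23 y -1.4 ztop [0.168  0.1697]
0.058 25 y -1.3 ztop [0.1684 0.1695]
0.066 20 y -1.8 ztop [0.1684 0.1697]
0.074 27 y -0.9 ztop [0.168  0.1703]
0.082 24 y -1.5 ztop [0.168  0.1693]
0.09 20 y -0.8 ztop [0.1683 0.1691]
0.098 27 y -0.9 ztop [0.1687 0.1701]
0.106 23 y -0.6 ztop [0.1679 0.1694]
0.1121483848664914
```

Run:
```python
from h import *
Y=0
r.move_linear(V(-225,Y,108.5),vel=.15)
r.move_linear(V(-110-78,Y,108.5),vel=.05); st('ins')
rho=171.5
for th in np.arange(.04,1.63,.08):
    r.move_linear(V(93.5-rho*np.cos(th)-110,Y,111.5+rho*np.sin(th)),vel=.12)
    F=np.array(r.current_contact_force())
    if int(round((th-.04)/.08))%3==0: st('%.2f'%th)
    if np.linalg.norm(F)>25: print('stop',th,F); break
im=snap('scene','l1.png'); snap('top','l1t.png')
```

```text
ins t22.4 p [0.4023 0.0447 0.1084] F [-0.5  0.3 -0.6] M [0.06 0.05 0.01] open 0.230
0.04 t22.7 p [0.4028 0.0447 0.1186] F [-0.   0.6 -1.1] M [ 0.03  0.03 -0.01] open 0.232
0.28 t23.5 p [0.4095 0.045  0.1586] F [-0.4  0.  -0.7] M [ 0.03 -0.   -0.02] open 0.232
0.52 t24.3 p [0.4253 0.0455 0.1964] F [ 0.9 -0.2 -0.6] M [0.03 0.04 0.06] open 0.226
0.76 t25.1 p [0.4499 0.0464 0.2295] F [ 0.2 -1.2 -0.9] M [ 0.01  0.04 -0.01] open 0.227
1.00 t25.9 p [0.4812 0.0475 0.2555] F [-0.3  0.1 -1.8] M [ 0.01  0.04 -0.02] open 0.229
1.24 t26.7 p [0.5181 0.0488 0.2734] F [-0.5 -0.6 -0.9] M [-0.02  0.   -0.01] open 0.231
1.48 t27.5 p [0.5581 0.0502 0.282 ] F [-0.6  0.9 -1.3] M [-0.02  0.04 -0.01] open 0.234
```

View pics/l1.png

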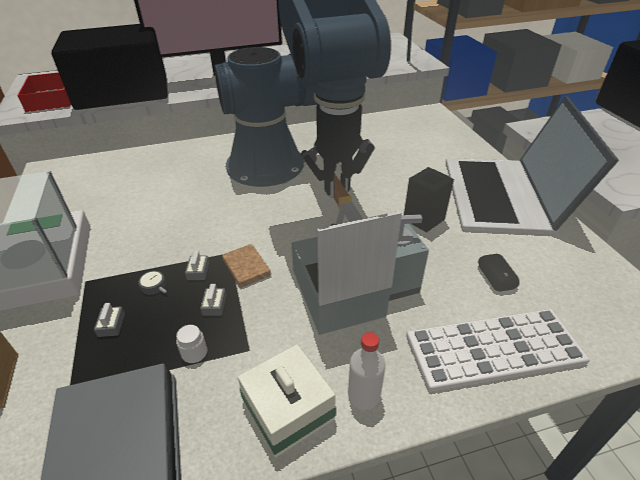

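Lid stands open at (355,255) px, past about 1.6 rad. I'll return the blade and look again.

Run:
```python
from h import *
p=np.array(r.current_tool_pos()); r.move_linear(p-[.12,0,0],vel=.25)
G=[.4535,-.121]; r.move_to([*G,.18],down(12.5)); r.move_linear([*G,.06],vel=.15); r.move_linear([*G,.0447],vel=.05); st('place'); r.set_gripper(.6); r.move_linear([*G,.22],vel=.25); st()
r.move_to([.42,.15,.35],down(2))
im=snap('top','t2.png'); snap('scene','s2.png'); np.set_printoptions(precision=1,suppress=True)
from m2 import comp
P=cloud(im)
for nm,c,z0,z1,rad in[('handle',(.4535,-.121),.037,.05,.08),('blade',(.53,-.10),.027,.036,.06),('r0',(.546,-.219),.044,.052,.07),('r1',(.539,-.435),.044,.052,.07),('r2',(.428,-.245),.044,.052,.07),('lid',(.68,.055),.2,.32,.15),('bar',V(0,136,0)[:2],.178,.19,.06)]:
    try: o=comp(im,P,c,z0,z1,rad); print(nm,*o[:3],'%.4f'%o[3],*o[4:])
    except Exception as e: print(nm,e)
s=dict(np.load('pics/scene.npz')); Q=cloud(s); m=(Q[...,2]>.13)&(Q[...,2]<.29)&(Q[...,0]>.6)&(Q[...,0]<.78)&(abs(Q[...,1]-.05)<.06); A=Q[m]; print('lid slope', len(A), np.degrees(np.polyfit(A[:,2],A[:,0],1)[0]), A[:,2].max())
```

```text
place t30.7 p [ 0.4534 -0.121   0.0444] F [ 0.8  0.1 -0.2] M [-0.04  0.    0.01] open 0.232
 t32.0 p [ 0.4529 -0.1208  0.2189] F [-0.5  0.3 -0.4] M [ 0.01  0.02 -0.03] open 0.604
handle [ 453.6 -120.8] 12.152503914586788 [24.1 90.1] 0.0418 401 [ 453.3 -121. ] [91.4 24.5] 12.4
blade [ 528.  -104.1] 12.629352750706914 [25.8 64.5] 0.0325 296 [ 528.4 -104. ] [64.9 25.7] 12.5
r0 [ 545.5 -219. ] 162.09275044125715 [13.5 44. ] 0.0480 110 [ 545.6 -218.9] [13.3 44.9] 72.3
r1 [ 538.7 -435.3] 167.5039171308143 [14.6 44.1] 0.0479 119 [ 539.1 -435.2] [14.9 44.6] 79.4
r2 [ 428.8 -244.8] 165.7471019481462 [14.  42.5] 0.0479 113 [ 428.7 -244.9] [14.3 43.4] 74.6
lid [681.8  53.3] 91.82391139486563 [ 29.1 148.1] 0.2615 1130 [681.5  54.5] [ 27.8 152. ] 1.6
bar [585.3 186.9] 77.64555672881812 [15.5 80.7] 0.1852 288 [585.4 187.1] [81.9 15.3] 77.5
lid slope 4147 -1.1251898714134563 0.28649512955442896
```

View pics/t2.png

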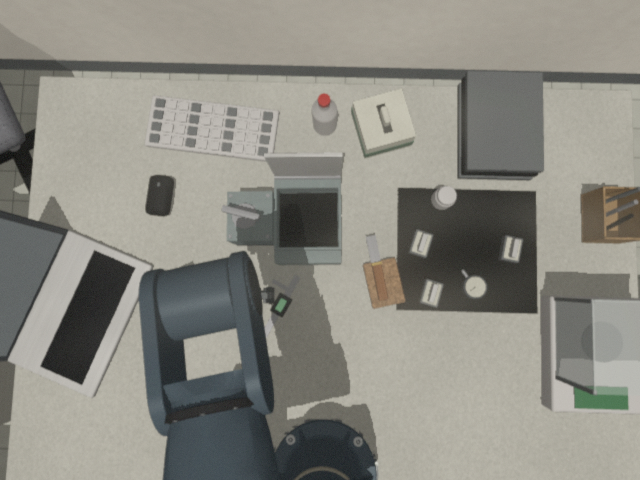

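Blade lies on the rest at (380,272), the lid is vertical, and the well is empty at (308,218). The cassettes haven't moved, so I'll transfer them, re-measuring before each pick.

```bash
cat > cass.py <<'E'
from h import *
from m2 import comp
np.set_printoptions(precision=1,suppress=True)
def locate(guess):
    im=snap('top'); P=cloud(im); o=comp(im,P,guess,.042,.053,.07); a=o[1]; a=a-180 if a>90 else a
    a2=o[7]; a2=(a2-a+45)%90-45+a
    print('rib',o[0],o[2],'%.4f'%o[3],o[4],'ang',a,a2); return o[0]/1000,(a+a2)/2
def pickplace(guess,slot):
    c,a=locate(guess)
    r.set_gripper(.5); r.move_to([*c,.20],down(a)); r.move_linear([*c,.0505],vel=.15); r.set_gripper(0,60); st('grip')
    r.move_linear([*c,.25],vel=.25); st('lift'); 
    r.move_to(V(*slot,250),down(92)); r.move_linear(V(*slot,125),vel=.2); r.move_linear(V(*slot,96.5),vel=.05); st('down')
    r.set_gripper(.33); r.move_linear(V(*slot,250),vel=.25)
E
python3 - <<'E'
from cass import *
pickplace((.5455,-.219),(26,-33))
r.move_to([.42,-.02,.33],down(2))
snap('top','c1.png')
E
```

```text
rib [ 545.8 -218.8] [14.2 43.8] 0.0475 115 ang -17.444715307924298 -17.69999999999999
grip t36.6 p [ 0.5 -0.2  0.1] F [-1.  -0.5  6.2] M [0.  0.3 0. ] open 0.123
lift t37.6 p [ 0.5 -0.2  0.2] F [-0.1  0.6 -1.8] M [ 0.  0. -0.] open 0.127
down t40.4 p [0.6 0.  0.1] F [-1.  -0.  -0.3] M [-0. -0.  0.] open 0.122
```

```bash
python3 -c "
import cv2;b=cv2.imread('pics/c1.png');cv2.imwrite('pics/c1c.png',cv2.resize(b[150:310,255:540],(798,448),interpolation=2))"
```

```text
(no output)
```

View pics/c1c.png

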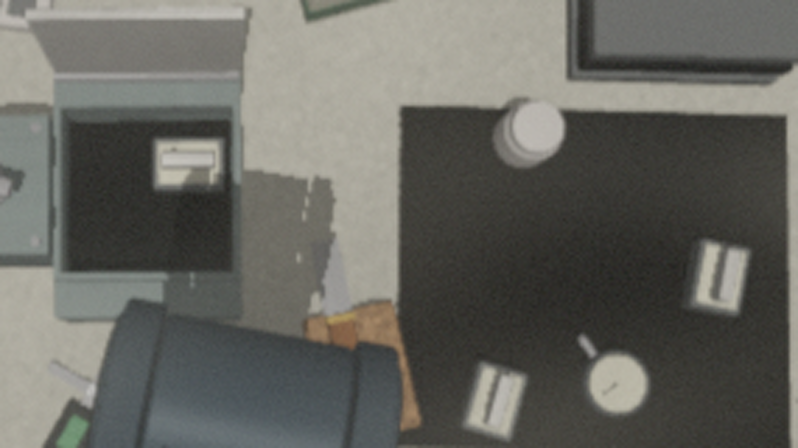

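The first cassette stands upright and straight in the well at crop (187,163). The others are at (495,400) and (720,277).

Run:
```python
from cass import *
r.move_to([.42,.15,.35],down(2))
pickplace((.4287,-.2448),(26,33))
r.move_to([.42,.15,.35],down(2))
pickplace((.539,-.4353),(-28,0))
r.move_to([.40,-.12,.35],down(2))
im=snap('top','c2.png'); P=cloud(im)
for x,y in[(26,-33),(26,33),(-28,0)]:
    try:o=comp(im,P,V(x,y,0)[:2],.088,.097,.035); print(o[0],'want',V(x,y,0)*1000,o[1],o[2],'%.4f'%o[3])
    except Exception as e: print(e)
b=cv2.imread('pics/c2.png');cv2.imwrite('pics/c2c.png',cv2.resize(b[150:310,205:490],(798,448),interpolation=2))
```

```text
rib [ 428.9 -244.8] [14.1 42.3] 0.0478 114 ang -14.238652855368628 -13.599999999999994
grip t47.0 p [ 0.4 -0.2  0.1] F [-0.3 -0.2  7. ] M [ 0.   0.1 -0.1] open 0.126
lift t47.9 p [ 0.4 -0.2  0.2] F [ 0.6 -0.7 -1.1] M [-0.  -0.  -0.1] open 0.123
down t50.9 p [0.6 0.1 0.1] F [-0.5 -0.3 -1. ] M [-0.  -0.   0.1] open 0.126
rib [ 538.9 -434.8] [16.  43.4] 0.0478 128 ang -12.642979728810388 -10.599999999999994
grip t57.5 p [ 0.5 -0.4  0.1] F [-1.5 -1.2  5.5] M [0.  0.1 0. ] open 0.118
lift t58.5 p [ 0.5 -0.4  0.2] F [ 0.1  0.8 -2.1] M [-0.  0.  0.] open 0.124
down t61.8 p [0.6 0.1 0.1] F [-0.5 -0.1 -0.2] M [-0.   0.1 -0.1] open 0.125
[616.7  19.7] want [617.6  19.2   0. ] 91.22157857462547 [11.3 45.3] 0.0931
[634.3  92.5] want [615.3  85.2   0. ] 92.32420271074518 [13.4 43.4] 0.0926
[562.1  50. ] want [562.5  50.3   0. ] 92.252764251985 [13.4 44.1] 0.0923
```

View pics/c2c.png

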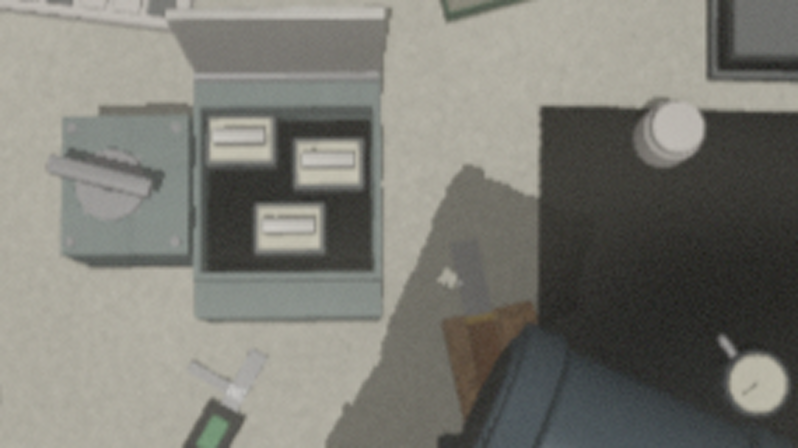

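All three cassettes stand flat in the well. The one at crop (240,138) was knocked about 19 mm aside but is within limits. Before closing the lid I'll check the bottle clearance.

Run:
```python
from h import *
P=cloud(dict(np.load('pics/top.npz'))); Q=P[85:135,305:345].reshape(-1,3); Q=Q[Q[:,2]>.03]; print('bottle',Q.min(0).round(3),Q.max(0).round(3))
o=down(2); rho=150; Y=-25
def tcp(th,extra=0):
    return V(93.5-rho*np.cos(th)+8*np.sin(th)+11+extra, Y, 100+rho*np.sin(th)+8*np.cos(th)+22)
for th,e in[(1.6,40),(1.2,0),(.6,0),(0,0)]: print(th,r.inverse_kinematics(tcp(th,e),o) is not None, tcp(th,e).round(3))
a=V(60,Y,380); b=tcp(1.6,30); b[2]=.38; print(r.inverse_kinematics(b,o) is not None)
```

```text
bottle [ 0.443 -0.008  0.03 ] [0.862 0.05  1.193]
1.6 True [0.748 0.032 0.272]
1.2 True [0.649 0.028 0.265]
0.6 True [0.577 0.026 0.213]
0 True [0.546 0.025 0.13 ]
True
```

Run:
```python
from h import *
P=cloud(dict(np.load('pics/top.npz'))); Q=P[85:135,305:345].reshape(-1,3); Q=Q[(Q[:,2]>.03)&(Q[:,2]<.6)]; print('bottle',Q.min(0).round(3),Q.max(0).round(3))
if Q[:,2].max()>.24: raise SystemExit
o=down(2); rho=150; Y=-25
def tcp(th,extra=0):
    return V(93.5-rho*np.cos(th)+8*np.sin(th)+11+extra, Y, 100+rho*np.sin(th)+8*np.cos(th)+22)
r.set_gripper(0,30)
r.move_to([.45,0,.40],o); b=tcp(1.6,30); b[2]=.40; r.move_linear(b,vel=.3); r.move_linear(tcp(1.6,30),vel=.2); st('behind')
for th in np.arange(1.6,-.001,-.08):
    r.move_linear(tcp(th),vel=.12); F=np.array(r.current_contact_force())
    if round(th/.08)%4==0: st('%.2f'%th)
    if np.linalg.norm(F)>30: print('stop',th,F); break
p=tcp(0); 
for dz in(.001,.003,.005):
    r.move_linear(p-[0,0,dz],vel=.03); F=np.array(r.current_contact_force()); print(dz,F.round(1))
    if F[2]>8: break
r.move_linear(p+[0,0,.2],vel=.25)
r.move_to([.40,-.12,.35],o); im=snap('top','d1.png'); snap('scene','d1s.png'); P=cloud(im)
for x in(-70,0,70):
    for y in(-60,0,60):
        q=im['camera_from_world']@np.r_[V(x,y,108),1]; u=im['fx']*q[0]/q[2]+im['cx']; v=im['fy']*q[1]/q[2]+im['cy']; print(x,y,P[int(v)-1:int(v)+2,int(u)-1:int(u)+2,2].mean().round(4))
b=cv2.imread('pics/d1.png');cv2.imwrite('pics/d1c.png',cv2.resize(b[150:310,205:490],(798,448),interpolation=2))
```

```text
bottle [ 0.809 -0.008  0.03 ] [0.862 0.05  0.174]
behind t67.0 p [0.7385 0.0314 0.2737] F [-0.7  0.4  0.6] M [ 0.01 -0.03 -0.01] open -0.003
1.60 t67.4 p [0.7087 0.0304 0.2734] F [0.2 0.1 0.1] M [ 0.03 -0.02 -0.03] open -0.002
1.28 t68.4 p [0.6609 0.0288 0.2681] F [ 0.7  0.1 -1.2] M [ 0.02 -0.02  0.05] open -0.000
0.96 t69.4 p [0.6166 0.0272 0.2496] F [-0.4 -0.5  0.4] M [ 0.02 -0.05 -0.01] open -0.002
0.64 t70.4 p [0.5804 0.0259 0.218 ] F [0.5 0.3 0.7] M [-0.03 -0.01  0.03] open 0.001
0.32 t71.4 p [0.556  0.0251 0.1768] F [-0.5 -0.5 -0.1] M [ 0.04 -0.03  0.01] open 0.001
-0.00 t72.4 p [0.5462 0.0247 0.1304] F [-0.5 -0.2 -0.4] M [-0.01 -0.   -0.04] open -0.001
0.001 [-2.   0.4  8.7]
-70 -60 0.1082
-70 0 0.1079
-70 60 0.1081
0 -60 0.109
0 0 0.1076
0 60 0.1081
70 -60 0.1077
70 0 0.1087
70 60 0.1087
```

View pics/d1c.png

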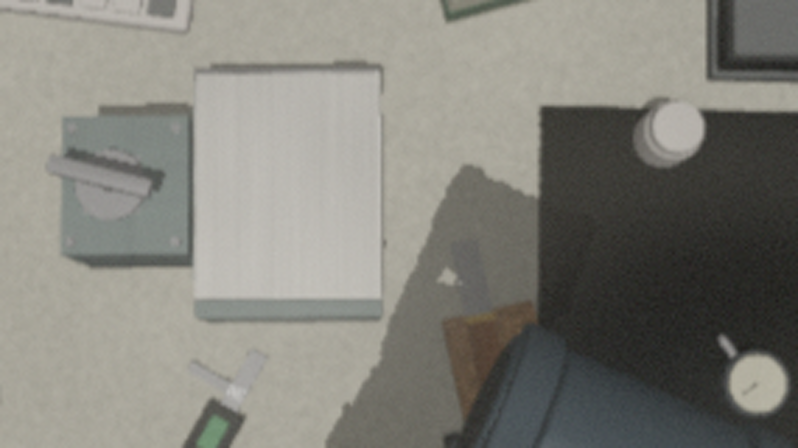

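The lid is shut: its surface reads 0.108 m all over. Next I lock and stow the key.

Run:
```python
from h import *
p=V(0,136,21.5+154); hi=p+[0,0,.13]
r.set_gripper(.55); r.move_to(hi,down(78)); r.move_linear(p,vel=.15); r.set_gripper(0,100); st('grip')
for a in(60,45,30,15,0,-8,-12,-15,-18):
    r.move_to(p,down(a)); M=r.current_torque(); print(a,np.round(M,2))
    if a<-8 and M[2]>.14: break
r.sleep(.2); st()
r.move_to(p,down(-8)); r.move_linear(p+[0,0,.03],vel=.05); st('up'); r.move_linear(p+[0,0,.14],vel=.15); st('out')
r.move_to([.42,.30,.32],down(10)); im=snap('top','e1.png')
b=cv2.imread('pics/e1.png');cv2.imwrite('pics/e1c.png',cv2.resize(b[150:325,135:355],(754,600),interpolation=2))
```

```text
grip t77.8 p [0.5861 0.1873 0.1764] F [-0.7 -0.   6.7] M [-0.07  0.21 -0.06] open 0.149
60 [ 0.07  0.09 -0.13]
45 [-0.11  0.01 -0.03]
30 [-0.13  0.04 -0.08]
15 [-0.09  0.03 -0.07]
0 [-0.07  0.04 -0.11]
-8 [-0.1   0.13 -0.07]
-12 [-0.04  0.1  -0.03]
-15 [-0.07  0.09  0.04]
-18 [-0.03  0.03  0.17]
 t80.9 p [0.5861 0.1874 0.1763] F [-0.5 -0.4  5.5] M [-0.04  0.03  0.18] open 0.143
up t81.9 p [0.5856 0.1872 0.2053] F [-0.6  0.1 -2.8] M [ 0.03  0.02 -0.02] open 0.141
out t82.8 p [0.5854 0.1871 0.3143] F [-0.1  0.1 -3.3] M [-0.02  0.01 -0.01] open 0.146
```

View pics/e1c.png

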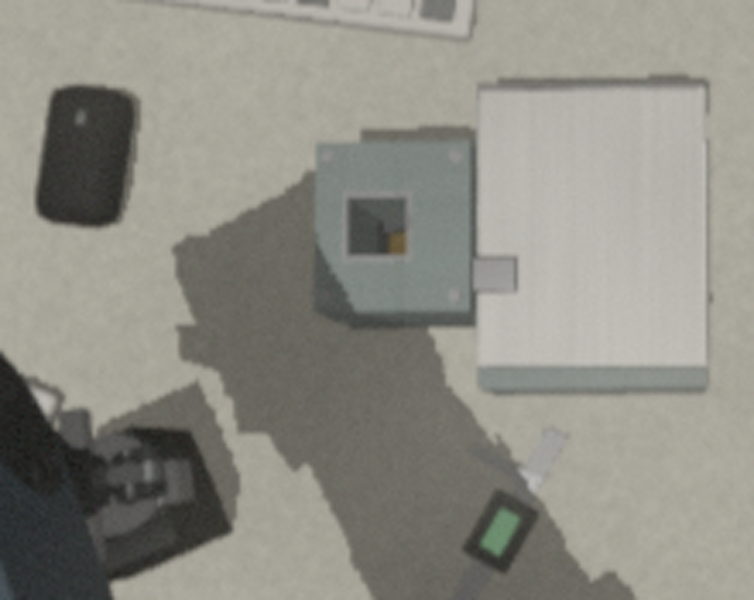

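The bolt covers the lid again at (495,273). Now I stow the key.

Run:
```python
from h import *
from m2 import comp
K=np.array([.4017,.3548]); o=down(21.5)
r.move_to([*K,.32],o); r.move_linear([*K,.25],vel=.12); st()
for z in(.22,.20,.185,.180,.178,.1765,.1755,.175):
    r.move_linear([*K,z],vel=.06); F=np.array(r.current_contact_force()); print(z,F.round(1))
    if F[2]>6: break
r.set_gripper(.55); r.move_linear([*K,.30],vel=.2)
r.move_to([.35,-.30,.35],down(0)); im=snap('top','f1.png'); P=cloud(im); np.set_printoptions(precision=1,suppress=True)
for n,c,z0,z1,rd in[('bar',K,.175,.195,.06),('collar',K,.1335,.142,.045),('handle',(.4535,-.121),.037,.05,.08)]:
    q=comp(im,P,c,z0,z1,rd); print(n,*q[:3],'%.4f'%q[3])
b=cv2.imread('pics/f1.png');cv2.imwrite('pics/f1c.png',cv2.resize(b[160:325,135:425],(800,455),interpolation=2))
```

```text
t84.7 p [0.4022 0.3547 0.2507] F [ 0.2  0.2 -2.6] M [-0.02 -0.06  0.01] open 0.145
0.22 [ 1.4 -0.1 -3.1]
0.2 [-0.2 -1.  -3.3]
0.185 [-0.1 -0.  -2.4]
0.18 [ 0.3 -1.4 -2.7]
0.178 [ 0.  -1.5 -2.2]
0.1765 [ 0.  -0.2 -2.8]
0.1755 [-3.5 -2.4  6.4]
bar [401.6 352.8] 21.70999022789772 [18.5 79.7] 0.1842
collar [404.4 345.9] 20.154883698377716 [33.  50.7] 0.1363
handle [ 453.8 -120.3] 12.47375599831068 [24.9 90.3] 0.0420
```

View pics/f1c.png

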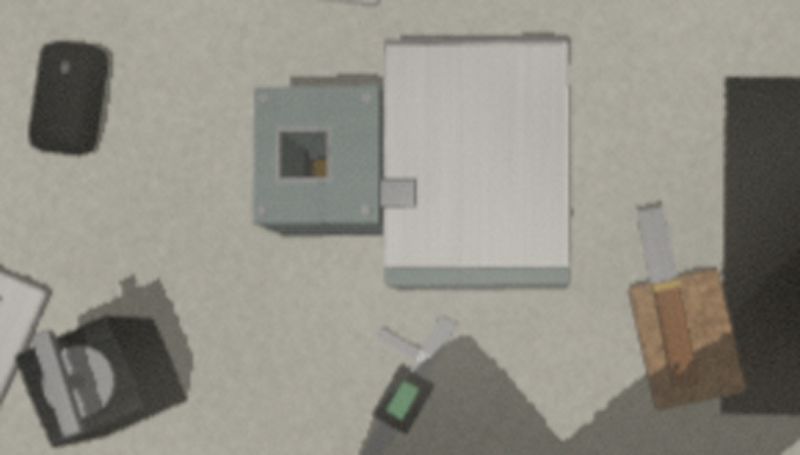

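The key hangs in its stand at (75,385), the blade lies on its rest at (675,320), and the lid is shut with the bolt out at (398,192).

```bash
python3 -c "
from h import *
r.sleep(.5); print(r.hand_in(), r.current_t())"
```

```text
the job is handed in; nothing more can be done
the job is handed in; nothing more can be done
```

I handed the job in well inside the 210 s limit (no verdict came back): all three cassettes are in the vault, the lid is shut and locked, the T-key hangs in its stand and the blade lies on its cork rest.

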